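Pin the drill jig shut over the blank and hold it

TASK

Close the hinged lid of the wooden drill jig over the pale maple blank, and only then take the red-knobbed pin from its cork stand and push it, knob up, through the lid's hole on the side where the blank lies (left or right) into the hole of the base below. Press the knob fully home so that the sprung lid is squeezed completely shut, and finish like that, still holding or pressing the knob down: do not let go. Leave the blank in its nest and the other things on the bench where they are.

Things in the scene. Friction and masses are not known exactly. Their poses are not given: they have to be found in the camera images.
- jig: Drill jig, dark wood base fixed to the bench, 183 mm (x) by 220 mm (y), turned up to 0.3 rad. Origin: on the bench under its middle; z up, x away from the robot towards the hinge, y to its left. A 43 mm high front bar has two vertical holes at x = -60, y = +60 (left) / -60 mm (right); behind each is a nest at x = +10, same y, with a sprung pad as floor.
- lid (a joint): Angle of the lid: 0 = shut (level), grows as it opens, 1.57 = upright, stop at 1.95 (leaning away). Starts roughly upright. Friction keeps it in place above about 1.2 rad; pushed from behind to below about 0.95 it sinks by itself onto the blank and rests about 0.06 ajar on the sprung blank. Shutting it takes about 7 N down at a pin hole; let go, it springs ajar.
- lid_hinge (a point): Middle of the lid's hinge axis, 49 mm above the bench, 85 mm beyond the jig's origin. The axis is the jig's y. The lid is a white laminated board 170 mm long from the hinge, 220 mm wide, 10 mm thick, mid-plane through the hinge axis, 0.25 kg. An 8 mm thick bar under it, 75 mm from the hinge, presses the blank; two brass drill bushes above it are not for the pin.
- lid_edge (a point): Middle of the lid's free edge, 170 mm from the hinge (mid thickness).
- lid_hole_left (a point): Mouth of the lid's left hole (brass ring, 14 mm wide, right through the lid; one of the two near the free edge), at the centre of the hole on the outer (upper when shut) face, 145 mm from the hinge. With the lid shut it is 54 mm above the bench, straight over the left base hole.
- lid_hole_right (a point): The same for the right hole.
- base_hole_left (a point): Mouth of the left hole in the front bar of the base, 13 mm wide, 43 mm above the bench, hole going straight down to the bench.
- base_hole_right (a point): The same for the right hole.
- nest_left (a point): Middle of the floor of the left nest (at the jig's +y), a pocket 68 by 50 mm with walls reaching 32 mm above the bench; the floor is a black sprung pad 20 mm above the bench.
- nest_right (a point): The same for the right nest (at the jig's -y). One nest holds the blank, the other only wood shavings.
- blank_center (a point): Centre of the loose pale maple blank (a plain block), 60 x 40 mm, 24 mm high, 50 g, lying in the left or the right nest.
- stand: Cork block 70 x 70 mm, 50 mm high, fixed, with a vertical hole in the middle in which the pin stands. Origin: middle of its underside.
- pin_knob (a point): Centre of the loose pin's upright red knob, 24 mm wide, 48 mm high; z up along the pin. Below it a steel shaft 10 mm wide, 44 mm long, lowest 7 mm tapered to 4 mm. The knob's underside, 24 mm below this point, is the shoulder that rests on the stand and later on the lid. Pin 92 mm, about 70 g. Fully home in the shut jig this point is 78 mm above the bench.
- pin_tip (a point): Lower end of the pin's shaft, 68 mm below the knob's centre.
- jar: Amber glass jar, white cap, 64 mm wide, 85 mm high, bystander. Origin: middle of its underside.
- offcut: Brown wood offcut 100 x 45 x 22 mm, bystander. Origin: middle of its underside.
- faceplate: Dark steel disc 90 mm wide, 12 mm high, bystander. Origin: middle of its underside.
- mallet: Hammer lying on the bench, bystander. Origin near its middle, on the bench.
- brush: Brush lying on the bench, bystander. Origin near its middle, on the bench.

How it is judged:
By the outcome, as a careful person would: the job done as asked, in the order asked, and still so for the second after the job is handed in, while the arm keeps its last pose, push and grip.
It also fails if it takes over 58 s, if anything falls off the work surface, if the arm or the gripper's body presses on something with over 40 N, if the wrist force passes 120 N, or if a joint passes its speed limit or range.

ROBOT

A 6-joint arm with a two-finger parallel gripper is mounted at the origin on the work surface. World frame = base frame: x ahead of the robot, y to its left, z up, the work surface at z = 0. Lengths are in m, angles in degrees, forces in N, time in s.
With the tool pointing down it reaches from about 0.35 to 0.975 m from the base axis. Payload 7.1 kg.
Tool frame: the origin (TCP) lies midway between the tips of the shut fingers; the grasp point (between the pads) lies 19 mm behind it (arm.tcp_to_grasp is the distance from the TCP to the grasp point, in m); z points along the fingers, y is the line along which they close (so a half turn about z gives the same grasp; the last joint's range is limited). The gripper opens to 88 mm and grips with 3 to 60 N. Pads are 20 mm wide; open, the fingers measure 115 mm over their backs; the gripper's body (75 mm by 178 mm) begins 61 mm behind the grasp point.
Start: joints at [-64.343, 24.242, 93.386, -0, 62.372, -1.089], TCP at [0.281, -0.558, 0.223] pointing down, gripper open.
Joint ranges: [-172.04, 172.04], [-51.8, 120.97], [4.93, 147.93], [-75.15, 255.16], [6.16, 154.13], [-145.62, 145.62]. Speed limits (degrees/s): [136.94, 136.94, 172.46, 180, 180, 180].

INTERFACE

Orientations are given as a 3x3 rotation matrix whose columns are the frame's x, y, z axes.
In Python, from station import arm gives the robot as it stands. The module is installed in compiled form; this text tells all that it offers. Calls block until the motion is done:
- arm.goto(position, orientation): joint-space move of the TCP to a pose.
- arm.move_linear(position, attitude=None, velocity=0.15, force_limit=None): straight line of the TCP; attitude=None keeps the orientation; velocity is the mean speed in m/s. With force_limit (N) it stops when the force on the tool has changed by that much, and returns True; else False.
- arm.movej(angles): joint-space move.
- arm.gripper_to(opening, force=None): opening from 0.0 (shut) to 1.0 (fully open); force is the grip in N (None keeps the last); returns when the fingers have stopped.
- arm.pause(seconds).
- arm.inverse_kinematics(position, orientation): joint angles nearest the present ones, or None.
- arm.observe(): the state.
- arm.snapshot(name): name is "scene" or "top" or "wrist"; returns the picture (420x560x3 uint8, red, green, blue); there is no depth.
- arm.get_calibration(name): a dict with "vertical_fov" (degrees; the focal length in pixels is half the picture's height over the tangent of half this angle, whatever the lens; pixels are square), "cx", "cy" (the principal point, pixels), "distortion" ([k1, k2, p1, p2, k3] as OpenCV has them; the pictures are not rectified), "R" (3x3) and "t" (3): a world point X has camera coordinates R X + t. Camera axes: x right, y down, z forward; pixel columns grow to the right and rows downward; lengths in m; the calibration is good to about 2 mm. A picture is of the moment at which its call begins: read the wrist's pose just before it. get_calibration takes no time and is no camera call; for the wrist camera it gives the pose at the moment of the call.
A pose or a line that the arm cannot do raises arm.Unreachable and nothing moves.
- arm.sign_off(): hands the job in; it is judged then, once.
The state is a dict: "t": time; "joints": joint angles; "dq": joint speeds; "effort": joint torques, N m; "tcp_pos": TCP position; "tcp_rot": TCP orientation; "contact_force": force on the tool from outside, world axes, zero at the start; "wrist_torque": the same for the moment, N m; "finger_gap": opening from 0.0 (shut) to 1.0 (fully open); "finger_force": force on a finger pad.
Only numpy, scipy, OpenCV 4.12 (cv2) and the standard library are available. Lean on these libraries where they do the work, as an engineer would, in place of code of your own. Each camera call takes 0.05 s, during which the arm holds its last target. There are 200 camera calls.

## Working session

There is one attempt and no reset: what is moved stays moved. The work goes in short steps, each a Python script; the robot and the scene stay as the last script left them, time stands still between calls to the robot, and variables do not carry over. Pictures are saved under pics/ and viewed, at most 10 in all, crops included, and the job is handed in when it is done.

```bash
mkdir -p pics; cat > h.py <<'E'
import numpy as np, cv2
from station import arm
def K(c):
    f=210/np.tan(np.radians(c["vertical_fov"])/2); return np.array([[f,0,c["cx"]],[0,f,c["cy"]],[0,0,1]])
def save(n,im): cv2.imwrite(f"pics/{n}.png",im[:,:,::-1])
def ray(c,uv):
    p=cv2.undistortPoints(np.array([[uv]],float),K(c),np.array(c["distortion"]))[0,0]
    R=np.array(c["R"]);t=np.array(c["t"]); return -R.T@t, R.T@np.array([p[0],p[1],1])
def onplane(c,uv,z):
    o,d=ray(c,uv); return o+d*(z-o[2])/d[2]
def proj(c,X):
    R=np.array(c["R"]); return cv2.projectPoints(np.atleast_2d(np.array(X,float)),cv2.Rodrigues(R)[0],np.array(c["t"],float),K(c),np.array(c["distortion"]))[0][:,0]
def down(yaw): # tool z down, x axis at yaw (deg)
    a=np.radians(yaw);c,s=np.cos(a),np.sin(a)
    return np.array([[c,s,0],[s,-c,0],[0,0,-1]])
E
python3 - <<'E'
from h import *
for n in ("scene","top"):
    im=arm.snapshot(n); save(n,im); c=arm.get_calibration(n); np.savez(f"{n}.npz",im=im)
    print(n,c)
print(arm.observe()["tcp_rot"],arm.observe()["t"])
a=cv2.imread("pics/scene.png");b=cv2.imread("pics/top.png")
E
```

```text
scene {'vertical_fov': 49.494922859412426, 'cx': 268.79577746930545, 'cy': 210.82880999997056, 'distortion': array([-0.05675863,  0.        ,  0.        ,  0.        ,  0.        ]), 'R': array([[-0.54216861,  0.84017157, -0.01284251],
       [ 0.60241278,  0.37799533, -0.70300667],
       [-0.58579181, -0.38888464, -0.71106729]]), 't': array([ 0.31406255, -0.26495902,  1.68326028])}
top {'vertical_fov': 48.46940588449952, 'cx': 280.8920649571404, 'cy': 215.14305112436782, 'distortion': array([-0.11462701,  0.        ,  0.        ,  0.        ,  0.        ]), 'R': array([[-0.01450579, -0.99985583,  0.00882609],
       [-0.99501793,  0.01356373, -0.09876914],
       [ 0.09863518, -0.01021484, -0.99507123]]), 't': array([-0.01239323,  0.53382016,  1.24268787])}
[[ 8.92992510e-01  4.50071159e-01 -5.73799167e-04]
 [ 4.50071524e-01 -8.92991701e-01  1.20226281e-03]
 [ 2.87059225e-05 -1.33186235e-03 -9.99999113e-01]] 0.1
```

View pics/scene.png

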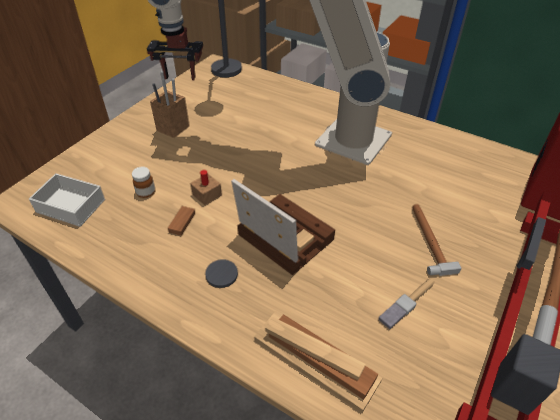

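View pics/top.png

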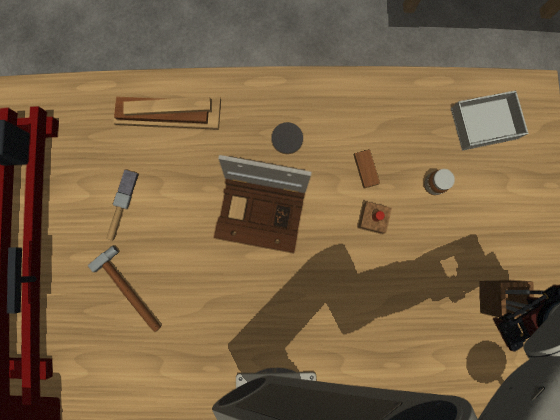

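The blank is the pale block at top (238,208), in the left (+y) nest. The pin's red knob is at (379,215), the base holes near (234,233) and (277,241), and the lid stands near (265,172). I'll take a magnified crop to pick the corners.

```bash
python3 - <<'E'
from h import *
im=np.load("top.npz")["im"]
cr=cv2.resize(im[145:265,200:400],None,fx=4,fy=4,interpolation=cv2.INTER_CUBIC)
save("crop",cr)
c=arm.get_calibration("top"); s=arm.get_calibration("scene"); si=np.load("scene.npz")["im"]
def blob(im,box,f):
    x0,y0,x1,y1=box; h=im[y0:y1,x0:x1].astype(int); m=f(h[...,0],h[...,1],h[...,2]).astype(np.uint8)
    ct=max(cv2.findContours(m,0,2)[0],key=cv2.contourArea); return cv2.minAreaRect(ct),np.array([x0,y0]),cv2.contourArea(ct)
red=lambda r,g,b:(r>120)&(g<70)&(b<70)
for n,i,cc,box in (("top",im,c,(355,190,400,240)),("scene",si,s,(185,160,230,205))):
    r,o,a=blob(i,box,red); p=np.array(r[0])+o; print(n,"red",p,r[1],a,onplane(cc,p,.09),onplane(cc,p,.098))
E
```

```text
top red [380. 215.] (8.0, 8.0) 50.0 [ 0.52415538 -0.27714999  0.09      ] [ 0.52338335 -0.27534768  0.098     ]
scene red [203.5 172.5] (3.0, 5.0) 14.5 [ 0.52108029 -0.27924113  0.09      ] [ 0.52795707 -0.27257829  0.098     ]
```

View pics/crop.png

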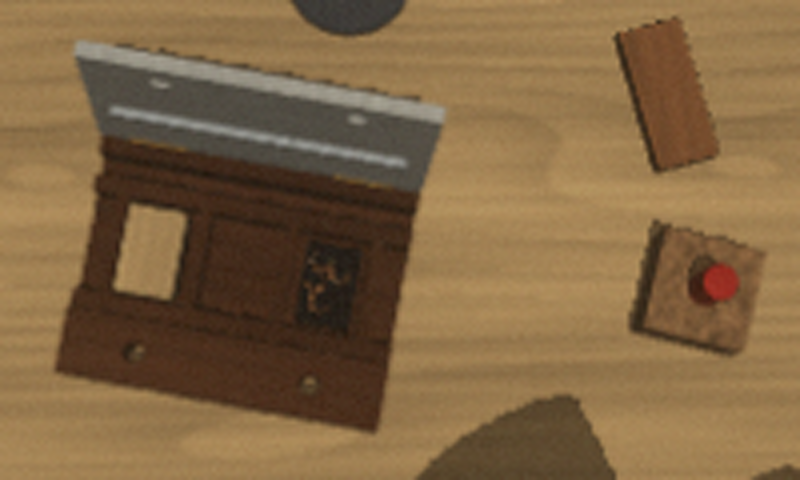

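The crop shows the base holes at crop (133,352) and (308,385), the lid leaning near upright with its free edge from (78,45) to (443,108), and the blank at (150,250) in the left nest.

```bash
python3 - <<'E'
from h import *
c=arm.get_calibration("top")
P=lambda x,y:(np.array([x,y])+.5)/4-.5+[200,145]
L=onplane(c,P(133,351),.043);R=onplane(c,P(308,384),.043)
y=(L-R)[:2];print("holes",L,R,np.linalg.norm(y));y/=np.linalg.norm(y);x=np.array([y[1],-y[0]])
yaw=np.degrees(np.arctan2(x[1],x[0]));O=(L+R)[:2]/2+.06*x
print("yaw",yaw,"O",O,"hinge",O+.085*x)
print("blank",onplane(c,P(151,251),.044)[:2],"pred",O+.01*x+.06*y)
for a in (1.4,1.5,1.57,1.65,1.75):
    h=O+.085*x; e=h-x*.17*np.cos(a)
    pts=[np.r_[e+s*.11*y,.049+.17*np.sin(a)] for s in(1,-1)]
    print(a,((proj(c,pts)+.5-[200,145])*4).round(1).tolist())
np.savez("jig.npz",O=O,x=x,y=y,yaw=yaw)
E
```

```text
holes [0.4873665  0.10944408 0.043     ] [ 0.46371656 -0.00734319  0.043     ] 0.11915781645969777
yaw -11.447838911388404 O [0.53434788 0.0391419 ] hinge [0.61765687 0.02227146]
blank [0.55443015 0.09693128] pred [0.55605748 0.09596349]
1.4 [[59.9, 121.8], [430.6, 190.8]]
1.5 [[65.2, 93.2], [436.0, 162.1]]
1.57 [[69.2, 73.4], [439.7, 142.1]]
1.65 [[73.9, 51.2], [443.8, 119.7]]
1.75 [[80.2, 24.5], [448.6, 92.6]]
```

```bash
python3 - <<'E'
from h import *
j=np.load("jig.npz");O,x,y,yaw=j["O"],j["x"],j["y"],float(j["yaw"]);H=O+.085*x
R=down(yaw); p=lambda d,z:np.r_[H+d*x,z]
arm.move_linear(np.array(arm.observe()["tcp_pos"])+[0,0,.13],velocity=.3)
arm.gripper_to(0.0)
arm.goto(p(.085,.33),R); arm.move_linear(p(.085,.165),velocity=.25)
print(arm.observe()["t"],arm.observe()["tcp_pos"])
for d in (.0,-.05,-.09):
    print(d,arm.move_linear(p(d,.165),velocity=.1,force_limit=30),arm.observe()["contact_force"].round(1) if hasattr(arm.observe()["contact_force"],"round") else arm.observe()["contact_force"])
arm.pause(.3); print(arm.observe()["contact_force"])
arm.move_linear(p(-.09,.30),velocity=.2)
q=np.r_[O-.06*x+.06*y-.03*x,.30]
arm.goto(q,R); arm.gripper_to(1.0); arm.pause(.3)
c=arm.get_calibration("wrist"); im=arm.snapshot("wrist"); save("w1",im)
import pickle;pickle.dump((c,im),open("w1.pkl","wb")); print(arm.observe()["t"],c["vertical_fov"])
print(proj(c,[np.r_[O-.06*x+.06*y,.06],np.r_[O-.06*x-.06*y,.06]]))
E
```

```text
5.325 [0.70202898 0.00514054 0.16643863]
0.0 False [-0.2  0.7  0.9]
-0.05 False [-0.2 -0.1  0.1]
-0.09 False [0.4 0.7 0.7]
[0.1250511  0.90129266 0.0924691 ]
10.875 66.63213404723255
[[275.3932732  153.2375689 ]
 [371.30671596 153.32375886]]
```

View pics/w1.png

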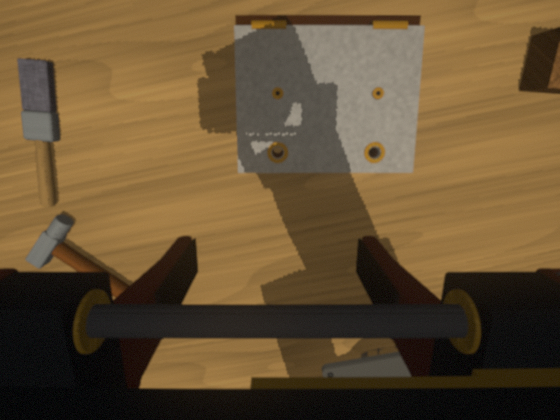

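The lid is down, resting ajar; the left lid hole is at (278,152) and the right one at (374,152). Next come closer wrist views of the hole and the knob, taken from the same relative pose so that calibration bias cancels.

```bash
python3 - <<'E'
from h import *
import pickle
j=np.load("jig.npz");O,x,y,yaw=j["O"],j["x"],j["y"],float(j["yaw"]);R=down(yaw)
c,_=pickle.load(open("w1.pkl","rb"))
h=onplane(c,(278,152),.0627);print("hole w1",h,"pred",O-.06*x+.06*y)
k=np.array([.5234,-.2753,.098])
X=np.r_[x,0];out=[];ims=[]
for n,t in (("hole",h),("knob",k)):
    q=t-.08*X+[0,0,.11]
    if n=="knob":
        arm.goto(q+[0,0,.05],R)
    arm.move_linear(q,R,velocity=.25); arm.pause(.3)
    c=arm.get_calibration("wrist");im=arm.snapshot("wrist")
    out.append((n,t,c,im,arm.observe()["tcp_pos"])); u=proj(c,t)[0];print(n,u,arm.observe()["t"])
    v=np.clip(u.astype(int),[50,50],[510,370]);ims.append(cv2.resize(im[v[1]-50:v[1]+50,v[0]-50:v[0]+50],None,fx=4,fy=4)); print("crop org",v-50)
pickle.dump(out,open("w2.pkl","wb")); save("w2",np.hstack(ims))
E
```

```text
hole w1 [0.4885747  0.10632137 0.0627    ] pred [0.48745008 0.10985679]
hole [275.32144781 109.63233601] 11.9167
crop org [225  59]
knob [274.59001462 109.44509167] 14.075
crop org [224  59]
```

View pics/w2.png

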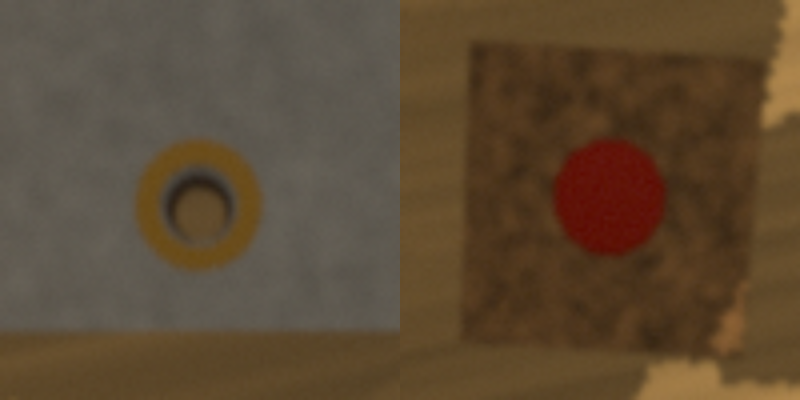

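The ring is at crop (199,204) and the knob at crop (209,198), both clear. I'll fit both by mask, then grasp.

```bash
python3 - <<'E'
from h import *
import pickle
j=np.load("jig.npz");O,x,y,yaw=j["O"],j["x"],j["y"],float(j["yaw"]);R=down(yaw)
o=pickle.load(open("w2.pkl","rb")); res={}
for n,t,c,im,tp in o:
    u=proj(c,t)[0].astype(int); z=im[u[1]-40:u[1]+40,u[0]-40:u[0]+40].astype(int)
    r,g,b=z[...,0],z[...,1],z[...,2]
    m=(r>70)&(g<45) if n=="knob" else (r-b>45)&(np.arange(80)[:,None]<70)
    cts=cv2.findContours(m.astype(np.uint8),0,2)[0]
    ct=min([q for q in cts if cv2.contourArea(q)>150],key=lambda q:np.linalg.norm(q.mean((0,1))-40))
    bx,by,w,hh=cv2.boundingRect(ct); e=cv2.fitEllipse(ct)[0]
    p=np.array([bx+(w-1)/2,by+(hh-1)/2])+u-40
    C=-np.array(c["R"]).T@c["t"]
    P=onplane(c,p,t[2]); d=C[:2]-P[:2]
    print(n,p,np.array(e)+u-40,(w,hh),"P",P,"cam rel (jig x,y,z)",d@x,d@y,C[2]-P[2]); res[n]=P
    if n=="knob":
        top=onplane(c,(p[0],by+u[1]-40-.5),t[2]); print("from far edge",top[:2]-.012*x)
        res["knob"]=np.r_[top[:2]-.012*x,t[2]]
d=(res["hole"]-res["knob"])[:2];print("delta",d)
np.savez("res.npz",**res)
k=res["knob"][:2]
arm.goto(np.r_[k,.15],R); arm.move_linear(np.r_[k,.059],velocity=.12,force_limit=15)
f0=np.array(arm.observe()["contact_force"])
arm.gripper_to(0.0,40); s=arm.observe(); print(s["finger_gap"],s["finger_force"],f0,s["contact_force"],s["tcp_pos"])
arm.move_linear(np.r_[k,.19],velocity=.1); arm.pause(.2); s=arm.observe(); print(s["finger_gap"],s["contact_force"],s["tcp_pos"],s["t"])
im=arm.snapshot("wrist");c=arm.get_calibration("wrist");pickle.dump((c,im,s["tcp_pos"]),open("w3.pkl","wb"));save("w3",im)
E
```

```text
hole [274. 110.] [274.18341446 109.81034088] (31, 33) P [0.48850613 0.10744188 0.0627    ] cam rel (jig x,y,z) -0.007378627601099691 -0.0022870174584098193 0.27327808146173166
knob [276. 108.] [276.0356369  107.97564316] (29, 31) P [ 0.52428615 -0.27666076  0.098     ] cam rel (jig x,y,z) -0.00898647079064811 -0.00020105614008979016 0.27357217173038784
from far edge [ 0.52434221 -0.27667315]
delta [-0.03583609  0.38411503]
0.26635440475829725 39.99998152256012 [ 0.17398712 -0.09784927 -0.37772862] [ 0.48329843 -0.23075443  0.44250951] [ 0.52437331 -0.27661726  0.05899786]
0.26988238997268404 [ 0.05060337  0.13748523 -1.15362613] [ 0.52413245 -0.27655269  0.18945613] 18.1333
```

View pics/w3.png

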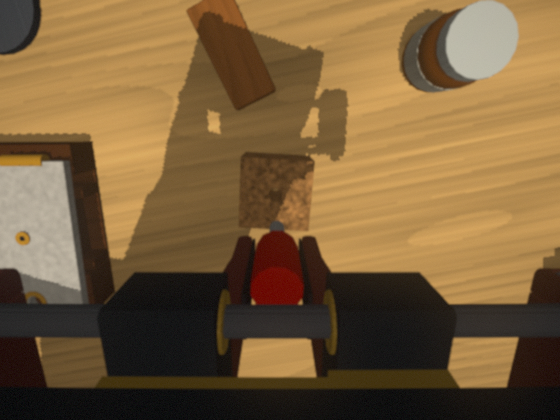

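The pin is held: shaft tip at (277,227), knob top at (277,285). I'll compare these with the TCP-predicted pixels to get the bias, then insert.

```bash
python3 - <<'E'
from h import *
import pickle
j=np.load("jig.npz");x,y=j["x"],j["y"]
c,im,tp=pickle.load(open("w3.pkl","rb"))
print(proj(c,[tp+np.array([0,0,d]) for d in(-.053,-.009,.039)]))
h=im[225:310,240:315].astype(int);m=(h[...,0]>80)&(h[...,1]<45)
for r in (15,25,35,45,60,70):
    q=np.where(m[r])[0]; print(r+225,q.min()+240,q.max()+240)
C=-np.array(c["R"]).T@c["t"];print((C-tp)[:2]@x,(C-tp)[:2]@y,C[2]-tp[2])
g=h[:20,20:55].sum(2); print([ (225+r, (g[r]).tolist()) for r in (1,3,5)])
E
```

```text
[[274.54618318 223.44573538]
 [274.08508682 247.64783493]
 [273.26057187 290.9641331 ]]
240 264 292
250 267 291
260 268 292
270 259 292
285 251 302
295 251 302
0.07193126945829366 -0.0014097212129796392 0.16231680955543712
[(226, [193, 198, 206, 213, 205, 185, 188, 180, 179, 189, 187, 187, 197, 192, 195, 205, 196, 193, 198, 191, 192, 197, 190, 203, 220, 216, 230, 236, 249, 263, 273, 290, 305, 316, 326]), (228, [286, 291, 288, 286, 281, 271, 255, 243, 240, 215, 194, 190, 190, 199, 196, 202, 198, 192, 194, 191, 197, 191, 192, 206, 235, 235, 240, 245, 271, 280, 283, 292, 302, 320, 322]), (230, [383, 387, 388, 386, 386, 392, 383, 380, 355, 296, 216, 176, 163, 164, 165, 177, 166, 173, 167, 172, 169, 165, 170, 202, 259, 310, 338, 349, 350, 352, 343, 349, 355, 364, 360])]
```

The wrist camera is biased by about 1.9 mm in jig y at the hole depth, which matches the top camera's reading of the hole. I'll correct for it and insert in force-guarded steps.

```bash
python3 - <<'E'
from h import *
j=np.load("jig.npz");x,y=j["x"],j["y"];r=np.load("res.npz")
T=r["hole"][:2]+.0019*y
arm.gripper_to(0.0,60)
arm.move_linear(np.r_[T,.19],velocity=.2); arm.move_linear(np.r_[T,.125],velocity=.1); arm.pause(.2)
f0=np.array(arm.observe()["contact_force"])
for z in (.112,.105,.098,.092,.086,.08):
    hit=arm.move_linear(np.r_[T,z],velocity=.04,force_limit=8); arm.pause(.1); s=arm.observe(); f=np.array(s["contact_force"])-f0
    print(z,hit,np.array(s["tcp_pos"]).round(4),"fx,fy jig",(f[:2]@x).round(2),(f[:2]@y).round(2),f[2].round(2),s["finger_gap"].__round__(3),s["t"])
    if hit: break
    if z<=.098: T=T+np.clip(.0002*np.array([f[:2]@x,f[:2]@y]),-.0007,.0007)@np.array([x,y])
np.savez("T.npz",T=T,f0=f0)
save("s5",arm.snapshot("scene")[150:300,180:380])
E
```

```text
0.112 False [0.4889 0.1093 0.112 ] fx,fy jig 0.06 0.09 -0.54 0.265 22.0667
0.105 False [0.4889 0.1093 0.105 ] fx,fy jig -0.48 -0.33 -0.82 0.265 22.4917
0.098 False [0.4889 0.1093 0.0979] fx,fy jig 0.16 -0.47 0.14 0.262 22.9167
0.092 False [0.4888 0.1092 0.0919] fx,fy jig -0.46 1.1 0.03 0.266 23.3167
0.086 False [0.4888 0.1094 0.0859] fx,fy jig -0.15 0.31 -0.63 0.264 23.7167
0.08 False [0.4888 0.1095 0.0799] fx,fy jig -0.82 -0.54 -1.09 0.266 24.1167
```

Free insertion: the tip is already 16 mm into the base. Now press home.

```bash
python3 - <<'E'
from h import *
d=np.load("T.npz");T,f0=d["T"],d["f0"]
for z in (.074,.070,.067,.065,.0635,.0625,.0615,.0605):
    hit=arm.move_linear(np.r_[T,z],velocity=.03,force_limit=22); arm.pause(.2); s=arm.observe(); f=np.array(s["contact_force"])-f0
    print(z,hit,np.array(s["tcp_pos"]).round(4),f.round(2),round(s["finger_gap"],3),s["t"])
    if hit or f[2]>25: break
arm.pause(.3)
im=arm.snapshot("wrist");a=arm.snapshot("scene")[180:280,220:350]
b=cv2.resize(a,(546,420),interpolation=cv2.INTER_CUBIC)
save("w6",cv2.resize(np.hstack([im,b]),(800,304)))
E
```

```text
0.074 False [0.4887 0.1094 0.074 ] [-0.27 -0.46 -0.63] 0.264 24.7167
0.07 False [0.4888 0.1094 0.0701] [0.67 0.78 0.48] 0.262 25.2
0.067 False [0.4887 0.1095 0.0671] [0.29 0.38 1.75] 0.265 25.65
0.065 False [0.4886 0.1095 0.065 ] [-0.38  1.98  3.57] 0.263 26.1
0.0635 False [0.4886 0.1095 0.0635] [-2.12  2.64  4.25] 0.268 26.55
0.0625 False [0.4885 0.1095 0.0629] [-3.03  3.19  9.41] 0.268 27.0
0.0615 False [0.4886 0.1095 0.0627] [-5.73  1.97 21.45] 0.265 27.45
0.0605 False [0.4887 0.1095 0.0626] [-9.44  0.75 32.78] 0.266 27.9
```

View pics/w6.png

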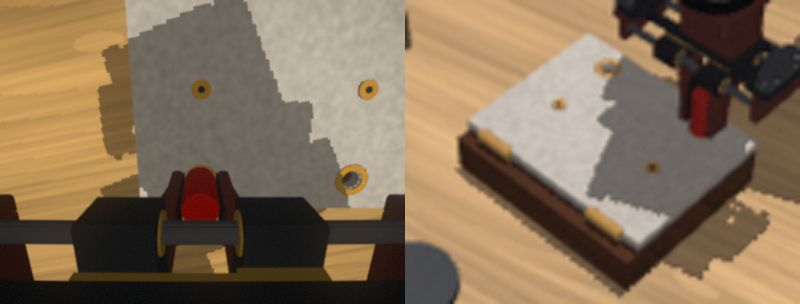

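The lid is flush and the knob is home against a hard stop at the expected height (TCP 0.0626, knob ≈ 0.078). I'll ease the push to about 20 N and hand in.

```bash
python3 - <<'E'
from h import *
d=np.load("T.npz");T,f0=d["T"],d["f0"]
arm.move_linear(np.r_[T,.0613],velocity=.02); arm.pause(.4); s=arm.observe()
print(np.array(s["tcp_pos"]).round(4),(np.array(s["contact_force"])-f0).round(1),s["t"])
print(arm.sign_off())
E
```

```text
[0.4886 0.1095 0.0627] [-6.3  1.9 24.2] 28.95
the job is handed in; nothing more can be done
None
```

The lid was closed over the blank first, then the pin went through the left holes and the knob was pressed to a hard stop at the expected height; I handed in at about 29 s with the arm still gripping and pressing at about 24 N, and no verdict came back.

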